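Seasoning line by height

TASK

Set up the seasoning line: stand the four containers on the four white discs of the rubber mat, one upright and centred on each disc, in order of height, with the shortest next to the scale and the tallest next to the steel bowl. Leave the bowl where it is.

Things in the scene. Friction and masses are not known exactly. Their poses are not given: they have to be found in the camera images.
- tub_center (a point): White plastic tub with a flat lid, 50 mm high in all, the shortest container: straight side 54 mm in diameter up to 42 mm, lid 58 mm in diameter above. Stands upright on the worktop, z axis up; round, so any grasp yaw will do. Point: its centre, on the axis, half-way up, 25 mm above its underside.
- shaker_center (a point): Steel dredge shaker with a low perforated dome top, 64 mm high in all: straight side 56 mm in diameter up to 50 mm. Stands upright on the worktop, z axis up; round, so any grasp yaw will do. Point: its centre, on the axis, half-way up, 32 mm above its underside.
- jar_center (a point): Amber spice jar with a paper label and a black screw lid, 78 mm high in all: straight side 46 mm in diameter up to 60 mm, lid 44 mm in diameter. Stands upright on the worktop, z axis up; round, so any grasp yaw will do. Point: its centre, on the axis, half-way up, 39 mm above its underside.
- mill_center (a point): Dark wooden pepper mill with a small steel knob on top, 92 mm high in all, the tallest: straight side 48 mm in diameter up to 64 mm, above it a narrow neck and a head 38 mm in diameter, too high and narrow to grip well. Stands upright on the worktop, z axis up; round, so any grasp yaw will do. Point: its centre, on the axis, half-way up, 46 mm above its underside.
- disc1: One of four identical white plastic discs, 72 mm in diameter and 3 mm thick, fixed in a straight row, 100 mm from centre to centre, on a black rubber mat 3 mm thick, 400 mm long and 90 mm wide, between the scale and the bowl. A container set on it stands 6 mm above the worktop. Which place in the row has which name changes from start to start. Origin: centre of its underside, 3 mm above the worktop; z up, its y axis along the row.
- disc2: One of four identical white plastic discs, 72 mm in diameter and 3 mm thick, fixed in a straight row, 100 mm from centre to centre, on a black rubber mat 3 mm thick, 400 mm long and 90 mm wide, between the scale and the bowl. A container set on it stands 6 mm above the worktop. Which place in the row has which name changes from start to start. Origin: centre of its underside, 3 mm above the worktop; z up, its y axis along the row.
- disc3: One of four identical white plastic discs, 72 mm in diameter and 3 mm thick, fixed in a straight row, 100 mm from centre to centre, on a black rubber mat 3 mm thick, 400 mm long and 90 mm wide, between the scale and the bowl. A container set on it stands 6 mm above the worktop. Which place in the row has which name changes from start to start. Origin: centre of its underside, 3 mm above the worktop; z up, its y axis along the row.
- disc4: One of four identical white plastic discs, 72 mm in diameter and 3 mm thick, fixed in a straight row, 100 mm from centre to centre, on a black rubber mat 3 mm thick, 400 mm long and 90 mm wide, between the scale and the bowl. A container set on it stands 6 mm above the worktop. Which place in the row has which name changes from start to start. Origin: centre of its underside, 3 mm above the worktop; z up, its y axis along the row.
- scale: Square grey portion scale, 120 x 120 mm and 28 mm high, with a round steel platform whose top is 36 mm high; fixed, standing at one end of the row, in line with the discs, its centre 120 mm from the nearest disc's centre. At which end it stands changes. Origin: centre of its underside; z up, its y axis along the row.
- bowl: Small open steel bowl, 100 mm across the rim and 45 mm high, empty, loose on the worktop at the other end of the row, in line, its centre 120 mm from the nearest disc's centre. Origin: centre of its underside.
There are look-alikes about, which are no part of the job. What is shaped like the disc4 but brown or red is not meant.

How it is judged:
At the end, for the whole second after the job is handed in: Each container stands upright (within 0.1 rad), at rest, with its underside on a disc (height within 5 mm) and its axis within 15 mm of the disc's centre; counted from the scale the order is tub, shaker, jar, mill, so their distances from the scale's centre are 120, 220, 320 and 420 mm within 30 mm ((horizontal distance between tub_center and disc1 below 0.015 m or horizontal distance between tub_center and disc2 below 0.015 m or horizontal distance between tub_center and disc3 below 0.015 m or horizontal distance between tub_center and disc4 below 0.015 m) and horizontal distance between tub_center and scale between 0.09 and 0.15 m and height (world z) of tub_center between 0.026 and 0.036 m and angle between each of tub_center, shaker_center, jar_center, mill_center's own z axis and vertical below 0.1 rad and linear speed of each of tub, shaker, jar, mill below 0.02 m/s and (horizontal distance between shaker_center and disc1 below 0.015 m or horizontal distance between shaker_center and disc2 below 0.015 m or horizontal distance between shaker_center and disc3 below 0.015 m or horizontal distance between shaker_center and disc4 below 0.015 m) and horizontal distance between shaker_center and scale between 0.19 and 0.25 m and height (world z) of shaker_center between 0.033 and 0.043 m and (horizontal distance between jar_center and disc1 below 0.015 m or horizontal distance between jar_center and disc2 below 0.015 m or horizontal distance between jar_center and disc3 below 0.015 m or horizontal distance between jar_center and disc4 below 0.015 m) and horizontal distance between jar_center and scale between 0.29 and 0.35 m and height (world z) of jar_center between 0.04 and 0.05 m and (horizontal distance between mill_center and disc1 below 0.015 m or horizontal distance between mill_center and disc2 below 0.015 m or horizontal distance between mill_center and disc3 below 0.015 m or horizontal distance between mill_center and disc4 below 0.015 m) and horizontal distance between mill_center and scale between 0.39 and 0.45 m and height (world z) of mill_center between 0.047 and 0.057 m); the robot touches nothing.
It fails at once if the bowl is moved by more than 20 mm (distance of bowl from where it was at the start of the episode above 0.02 m).
It also fails if it takes over 112 s, if anything falls off the work surface, if the arm or the gripper's body presses on something with over 40 N, if the wrist force passes 120 N, or if a joint passes its speed limit or range.

ROBOT

A 7-joint arm with a two-finger parallel gripper is mounted at the origin on the work surface. World frame = base frame: x ahead of the robot, y to its left, z up, the work surface at z = 0. Lengths are in m, angles in rad, forces in N, time in s.
With the tool pointing down it reaches from about 0.425 to 0.825 m from the base axis. Payload 3.6 kg.
Tool frame: the origin (TCP) lies midway between the tips of the shut fingers; the grasp point (between the pads) lies ctrl.tcp_to_grasp behind it (ctrl.tcp_to_grasp is the distance from the TCP to the grasp point, in m); y points along the fingers, z is the direction in which the jaws open and shut, and the axes are right-handed (so a half turn about y gives the same grasp; the last joint's range is limited). The gripper opens to 93 mm and grips with 3 to 60 N. Pads are 15 mm wide; open, the fingers measure 128 mm over their backs; the gripper's body (75 mm by 188 mm) begins 65 mm behind the grasp point.
Start: joints at [-1.353, 0.615, -0.013, 1.423, 0.008, 1.103, -0.04], TCP at [0.157, 0.631, 0.219] pointing down, gripper open.
Joint ranges: [-3.12, 3.12], [-0.3, 2.06], [-1.34, 1.32], [0.26, 2.42], [-1.36, 4.5], [0.01, 1.98], [-2.84, 2.84]. Speed limits (rad/s): [2.79, 2.79, 3.14, 3.14, 3.14, 3.14, 3.14].

INTERFACE

Orientations are given as [roll, pitch, yaw] about the fixed x, y, z axes, in that order (R = Rz(yaw) Ry(pitch) Rx(roll)).
In Python, from cell import ctrl gives the robot as it stands.
- The arm moves only by the shell command python3 -m pendant 'ROWS' [OPENING]. ROWS is JSON, one flat list of numbers, 6 for each row, row after row: the shift along the tool's x, y, z in m, then the turn, a rotation vector about the tool's x, y, z in rad. In form: [tx, ty, tz, rx, ry, rz, tx, ty, tz, rx, ry, rz, ...]. A call has 1 to 20 rows; each row shifts and turns the commanded pose from where the row before left it, along the tool's axes as they then stand; what a row does not reach is not made up. A row lasts 1/8 s, in which the tool goes at most 62.5 mm and 10.7 degrees, less where a joint would pass 70% of its speed; a pose out of reach is approached as far as the arm can. A call is refused whole if a number of a shift passes 0.0625 or a number of a turn 0.188, either way. A call with a gripper value outside its range is refused whole. OPENING is the opening, from 0 (shut) to 1 (fully open), set as the call begins (- or left out, the last holds). The fingers move at their own pace and stop on an object; the grip force is fixed at half the most. Time passes only in rows, so rows that do not move let the fingers close. It gives the time, the measured TCP pose, the force and the opening at its end, in the units of the state.
- ctrl.get_obs(): the state, without advancing time (a new reading comes with each control period).
- ctrl.read_camera(name): name is "scene" or "top" or "wrist"; returns a dict with "img" (420x560x3 uint8, red, green, blue), "fx", "fy", "cx", "cy" (pixels), "D" ([k1, k2, p1, p2, k3] as OpenCV has them; the pictures are not rectified), "rvec" (rotation vector, rad) and "tvec" (3), from world to camera coordinates, as OpenCV has them; the wrist camera has in their place "hand_eye" (4x4, takes a point from camera to tool coordinates, whose origin is the TCP and whose axes are the tool frame's). Camera axes: x right, y down, z forward; pixel columns grow to the right and rows downward; lengths in m; the calibration is good to about 2 mm. A picture is of the moment at which its call begins: read the wrist's pose just before it. There is no depth.
- ctrl.sign_off(): hands the job in, once; it reports no verdict.
The state is a dict: "time_s": time; "joint_positions": joint angles; "joint_vel": joint speeds; "effort": joint torques, N m; "tcp_pos": TCP position; "tcp_rot": TCP orientation; "contact_force": force on the tool from outside, world axes, zero at the start; "wrist_torque": the same for the moment, N m; "opening": finger opening in m.
Only numpy, scipy, OpenCV 4.12 (cv2) and the standard library are available. Lean on these libraries where they do the work, as an engineer would, in place of code of your own. Each camera call takes 0.05 s, during which the arm holds its last target. There are 200 camera calls.

## Working session

There is one attempt and no reset: what is moved stays moved. The work goes in short steps, Python scripts to look and compute and a shell command to move; the robot and the scene stay as the last step left them, time stands still between calls to the robot, and variables do not carry over. Pictures are saved under pics/ and viewed, about 12 in all and at most 16, crops included, and the job is handed in when it is done.

```bash
ls; mkdir -p pics
python3 - <<'E'
from cell import ctrl
import cv2
o=ctrl.get_obs(); print(o, ctrl.tcp_to_grasp)
for n in("top","scene"):
    c=ctrl.read_camera(n); cv2.imwrite(f"pics/{n}0.png",c["img"][:,:,::-1]); print({k:v for k,v in c.items() if k!="img"})
E
```

```text
pics
{'time_s': 0.0, 'joint_positions': array([-1.3534908 ,  0.6158751 , -0.01264388,  1.42491572,  0.00811372,
        1.10337377, -0.04037805]), 'joint_vel': array([-0.00048457,  0.00261859,  0.000499  , -0.00011322,  0.00052229,
        0.00107033, -0.0005236 ]), 'effort': array([ 5.66562630e-04, -4.58940196e+01,  2.09186934e-01, -1.65741116e+01,
       -6.11506915e-02,  2.05367297e-02,  2.25592635e-04]), 'tcp_pos': array([0.15669677, 0.63001025, 0.21750415]), 'tcp_rot': array([-1.57331779e+00, -3.20430209e-05, -2.43688221e-01]), 'contact_force': array([-0.37995246, -1.76819468,  0.31800012]), 'wrist_torque': array([ 0.0271792 , -0.00809641,  0.06217173]), 'opening': 0.09289790288389324} 0.0188
{'fx': 482.130754884087, 'fy': 482.130754884087, 'cx': 271.74367174559245, 'cy': 209.29133869631056, 'D': array([-0.05591201,  0.        ,  0.        ,  0.        ,  0.        ]), 'rvec': array([ 2.12141232, -2.15547213,  0.15500847]), 'tvec': array([0.03750846, 0.60132202, 0.94225943])}
{'fx': 461.1208817233582, 'fy': 461.1208817233582, 'cx': 277.5506742457999, 'cy': 212.00466767950874, 'D': array([-0.12025817,  0.        ,  0.        ,  0.        ,  0.        ]), 'rvec': array([ 0.65395614,  2.54089521, -1.26487341]), 'tvec': array([ 0.50100087, -0.11643244,  1.18168696])}
```

View pics/top0.png

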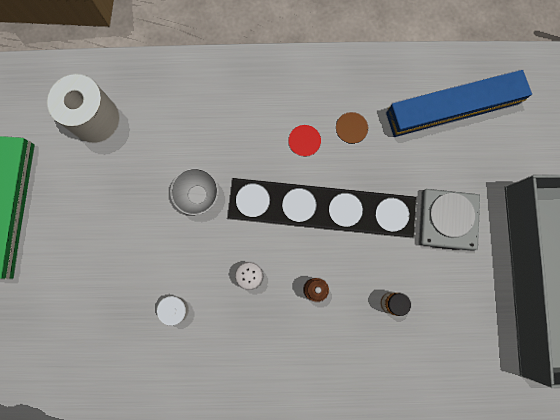

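View pics/scene0.png

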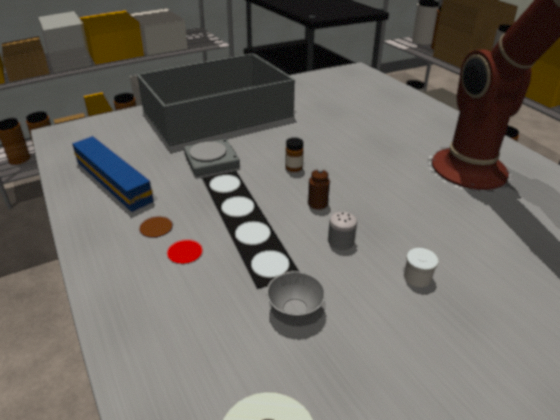

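The top view shows the bowl at (194,192), the discs at (253,200), (299,205), (346,210) and (393,214), and the scale at (452,215). The tub is at (172,310), the shaker at (249,276), the mill at (317,290) and the jar at (398,304). The red and brown discs are decoys. The scene view agrees.

```bash
cat > h.py <<'E'
import numpy as np, cv2
from cell import ctrl
def cam(n):
    c=ctrl.read_camera(n); K=np.array([[c["fx"],0,c["cx"]],[0,c["fy"],c["cy"]],[0,0,1.]])
    return c,K
def ray(c,K,px,z):
    R,_=cv2.Rodrigues(c["rvec"]); u=cv2.undistortPoints(np.array([[px]],float),K,c["D"])[0,0]
    d=R.T@np.array([u[0],u[1],1]); o=-R.T@c["tvec"]
    return (o+d*(z-o[2])/d[2])[:2]
E
python3 - <<'E'
from h import *
c,K=cam("top"); g=c["img"].min(2)
def blob(p,th,inv=False,r=30):
    x,y=p; w=g[y-r:y+r,x-r:x+r]; m=((w<th) if inv else (w>th)).astype(np.uint8)
    n,l,s,cc=cv2.connectedComponentsWithStats(m); i=l[r,r]; return cc[i]+[x-r,y-r],s[i]
P={}
for i,p in enumerate([(253,200),(299,205),(346,210),(393,214)]):
    q,s=blob(p,195,r=24); P[i]=ray(c,K,q,.006); print("disc",i,q.round(1),s[2:],P[i].round(4), np.linalg.norm(P[i]-P[i-1]) if i else "")
for n,p,z,px in(("scale",(452,215),.036,None),("bowl",(194,192),.045,None),("tub",(172,310),.05,None),("shaker",(249,276),.062,None),("mill",(318,290),.09,None),("jar",(400,304),.078,None)):
    print(n,ray(c,K,p,z).round(4))
print("tubblob",blob((172,310),195),"row dir",P[3]-P[0], np.degrees(np.arctan2(*(P[3]-P[0]))))
cv2.imwrite("pics/crop1.png",cv2.resize(c["img"][250:340,140:430,::-1],None,fx=2.7,fy=2.7,interpolation=cv2.INTER_CUBIC))
w=ctrl.read_camera("wrist");print({k:v for k,v in w.items() if k!="img"})
o=ctrl.get_obs()
from scipy.spatial.transform import Rotation as R
print(R.from_euler("xyz",o["tcp_rot"]).as_matrix().round(3))
E
```

```text
disc 0 [252.2 200.1] [ 33  32 818] [0.6286 0.0698] 
disc 1 [298.6 204.8] [ 32  33 824] [ 0.6168 -0.0293] 0.09974964718602153
disc 2 [345.3 209.6] [ 33  32 830] [ 0.6048 -0.1286] 0.10006277738616455
disc 3 [391.8 214.3] [ 32  32 818] [ 0.593  -0.2277] 0.09979520508341266
scale [ 0.5852 -0.3461]
bowl [0.6409 0.1883]
tub [0.4017 0.2296]
shaker [0.4667 0.0748]
mill [ 0.4376 -0.0584]
jar [ 0.4077 -0.2172]
tubblob (array([170.46678024, 310.67632027]), array([ 15,  17,  28,  28, 587], dtype=int32)) row dir [-0.03567945 -0.29747542] -173.1605681848356
{'fx': 317.9187515377835, 'fy': 317.9187515377835, 'cx': 283.5990852064751, 'cy': 215.75050099769138, 'D': array([-0.01106453,  0.        ,  0.        ,  0.        ,  0.        ]), 'hand_eye': array([[-1.07764838e-04,  9.69209824e-01,  2.46236279e-01,
        -6.75072023e-02],
       [ 4.53840997e-05, -2.46236275e-01,  9.69209830e-01,
        -1.65814253e-01],
       [ 9.99999993e-01,  1.15621952e-04, -1.74511030e-05,
         9.35249843e-04],
       [ 0.00000000e+00,  0.00000000e+00,  0.00000000e+00,
         1.00000000e+00]])}
[[ 0.97  -0.     0.241]
 [-0.241 -0.002  0.97 ]
 [ 0.    -1.    -0.002]]
```

View pics/crop1.png

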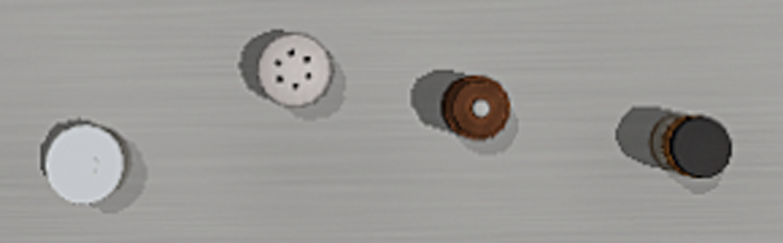

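```bash
python3 -m pendant '[0,0,0,0,0.145,0,0,0,0,0,0.145,0,0,0,0,0,0.145,0,0,0,0,0,0.145,0,0,0,0,0,0.145,0,0,0,0,0,0.145,0,0,0,0,0,0.145,0,0,0,0,0,0.145,0,0,0,0,0,0.145,0,0,0,0,0,0.145,0,0,0,0,0,0,0]' 1
cat > to.py <<'E'
import sys
from h import *
from scipy.spatial.transform import Rotation as R
o=ctrl.get_obs(); M=R.from_euler("xyz",o["tcp_rot"]).as_matrix()
for a in sys.argv[1:]:
    t=np.array(eval(a)); print(t,"tool shift",(M.T@(t-o["tcp_pos"])).round(4))
print("tcp",o["tcp_pos"].round(4),"axes\n",M.round(3),"q",o["joint_positions"].round(2),"t",o["time_s"])
E
python3 to.py "[.4,.2305,.19]"
python3 - <<'E'
from h import *
c,K=cam("top")
for n,p,z in(("tub",(171.2,310.9),.05),("shaker",(249.3,275.6),.063),("mill",(318.1,290),.092),("jar",(399.6,304.4),.078)): print(n,ray(c,K,p,z).round(4))
E
```

```text
time_s: 1.58
tcp_pos: [0.1566, 0.6306, 0.2183]
tcp_rot: [-1.571, -0.001, -1.692]
contact_force: [-0.1, -0.2, 0.9]
opening: 0.0931
[0.4    0.2305 0.19  ] tool shift [0.3678 0.0286 0.2899]
tcp [0.1566 0.6306 0.2183] axes
 [[-0.121  0.     0.993]
 [-0.993 -0.001 -0.121]
 [ 0.001 -1.     0.   ]] q [-1.57  0.64  0.38  1.43 -0.25  1.12 -1.28] t 1.575
tub [0.3999 0.2312]
shaker [0.4674 0.0742]
mill [ 0.4376 -0.0584]
jar [ 0.407  -0.2164]
```

```bash
python3 -m pendant '[0.0368,0,0.029,0,0,0,0.0368,0,0.029,0,0,0,0.0368,0,0.029,0,0,0,0.0368,0,0.029,0,0,0,0.0368,0,0.029,0,0,0,0.0368,0,0.029,0,0,0,0.0368,0,0.029,0,0,0,0.0368,0,0.029,0,0,0,0.0368,0,0.029,0,0,0,0.0368,0,0.029,0,0,0,0,0,0,0,0,0,0,0,0,0,0,0]' 1
cat >> h.py <<'E'
from scipy.spatial.transform import Rotation as R_
def wrist(name):
    o=ctrl.get_obs(); c,K=cam("wrist"); cv2.imwrite(f"pics/{name}.png",c["img"][:,:,::-1])
    T=np.eye(4); T[:3,:3]=R_.from_euler("xyz",o["tcp_rot"]).as_matrix(); T[:3,3]=o["tcp_pos"]
    T=np.linalg.inv(T@c["hand_eye"]); c["rvec"]=cv2.Rodrigues(T[:3,:3])[0]; c["tvec"]=T[:3,3]
    return c,K
def proj(c,K,P): return cv2.projectPoints(np.array(P,float).reshape(-1,3),c["rvec"],c["tvec"],K,c["D"])[0][:,0].round(1)
E
python3 to.py "[.4,.2305,.006]"
python3 - <<'E'
from h import *
c,K=wrist("w1"); print(proj(c,K,[[.3999,.2312,.05],[.4674,.0742,.064]]))
im=cv2.imread("pics/w1.png")
for p in proj(c,K,[[.3999+.029*np.cos(a),.2312+.029*np.sin(a),.05] for a in np.arange(0,6.28,.3)]): cv2.circle(im,tuple(int(v) for v in p),2,(0,0,255),-1)
for p in proj(c,K,[[.4674+.028*np.cos(a),.0742+.028*np.sin(a),.05] for a in np.arange(0,6.28,.3)]): cv2.circle(im,tuple(int(v) for v in p),2,(0,255,0),-1)
cv2.imwrite("pics/w1a.png",im)
E
```

```text
time_s: 3.12
tcp_pos: [0.3992, 0.2306, 0.2187]
tcp_rot: [-1.571, 0.001, -1.692]
contact_force: [0.8, 1.0, -0.0]
opening: 0.0929
[0.4    0.2305 0.006 ] tool shift [2.000e-04 2.127e-01 9.000e-04]
tcp [0.3992 0.2306 0.2187] axes
 [[-0.121 -0.     0.993]
 [-0.993  0.001 -0.121]
 [-0.001 -1.    -0.001]] q [-0.9   0.35  0.45  1.95 -0.2   0.88 -0.47] t 3.125
[[283.8 200.6]
 [358.8 329.5]]
```

View pics/w1a.png

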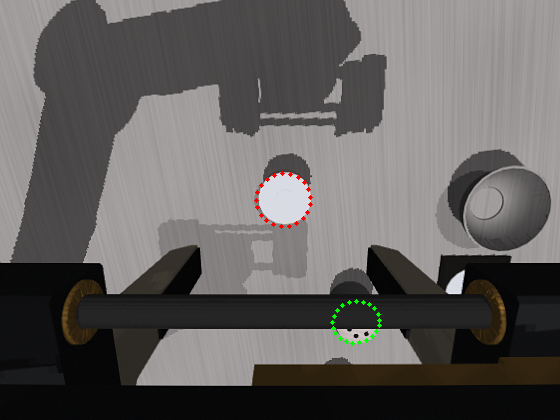

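The wrist view shows the tub at (284,200), exactly under the projected red ring, and the shaker's green ring fits too. The estimates hold, so I'll grip the tub.

```bash
python3 -m pendant '[0,0.03,0,0,0,0,0,0.03,0,0,0,0,0,0.03,0,0,0,0,0,0.03,0,0,0,0,0,0.03,0,0,0,0,0,0.03,0,0,0,0,0,0.022,0,0,0,0,0,0.01,0,0,0,0,0,0,0,0,0,0]' 1
python3 -m pendant '[0,0,0,0,0,0,0,0,0,0,0,0,0,0,0,0,0,0,0,0,0,0,0,0,0,0,0,0,0,0,0,0,0,0,0,0,0,0,0,0,0,0,0,0,0,0,0,0]' 0
python3 -m pendant '[0,-0.01,0,0,0,0,0,-0.02,0,0,0,0,0,-0.03,0,0,0,0,0,-0.03,0,0,0,0,0,-0.03,0,0,0,0,0,-0.03,0,0,0,0,0,-0.01,0,0,0,0,0,0,0,0,0,0]' 0
python3 to.py "[.593,-.2277,.166]"  "[.593,-.2277,.012]"
```

```text
time_s: 4.3
tcp_pos: [0.399, 0.2307, 0.0063]
tcp_rot: [-1.572, -0.0, -1.692]
contact_force: [-0.2, -0.8, 0.5]
opening: 0.0929
time_s: 5.3
tcp_pos: [0.3998, 0.23, 0.0069]
tcp_rot: [-1.57, 0.0, -1.694]
contact_force: [1.1, -0.7, 5.8]
opening: 0.0572
time_s: 6.3
tcp_pos: [0.3992, 0.23, 0.1666]
tcp_rot: [-1.571, 0.0, -1.693]
contact_force: [-0.9, 0.5, -2.1]
opening: 0.0573
[ 0.593  -0.2277  0.166 ] tool shift [0.4305 0.0005 0.2484]
[ 0.593  -0.2277  0.012 ] tool shift [0.4306 0.1545 0.2484]
tcp [0.3992 0.23   0.1666] axes
 [[-0.122 -0.     0.992]
 [-0.992  0.    -0.122]
 [-0.    -1.    -0.   ]] q [-0.88  0.42  0.44  2.03 -0.26  0.75 -0.41] t 6.3
```

```bash
python3 -m pendant '[0.0359,0,0.0207,0,0,0,0.0359,0,0.0207,0,0,0,0.0359,0,0.0207,0,0,0,0.0359,0,0.0207,0,0,0,0.0359,0,0.0207,0,0,0,0.0359,0,0.0207,0,0,0,0.0359,0,0.0207,0,0,0,0.0359,0,0.0207,0,0,0,0.0359,0,0.0207,0,0,0,0.0359,0,0.0207,0,0,0,0.0359,0,0.0207,0,0,0,0.0359,0,0.0207,0,0,0,0,0,0,0,0,0,0,0,0,0,0,0]' 0
python3 to.py "[.593,-.2277,.012]"
python3 - <<'E'
from h import *
c,K=wrist("w2"); im=cv2.imread("pics/w2.png"); p=ctrl.get_obs()["tcp_pos"]
def ring(ctr,r,col):
    for q in proj(c,K,[[ctr[0]+r*np.cos(a),ctr[1]+r*np.sin(a),ctr[2]] for a in np.arange(0,6.28,.2)]): cv2.circle(im,tuple(int(v) for v in q),1,col,-1)
ring(p+[0,0,.043],.029,(0,0,255)); ring((.593,-.2277,.006),.036,(0,255,0)); ring((.6048,-.1286,.006),.036,(255,0,0))
cv2.imwrite("pics/w2a.png",im)
E
```

```text
time_s: 8.05
tcp_pos: [0.5922, -0.2268, 0.1646]
tcp_rot: [-1.575, 0.002, -1.694]
contact_force: [-0.6, 0.0, -2.0]
opening: 0.0572
[ 0.593  -0.2277  0.012 ] tool shift [0.0011 0.1526 0.0015]
tcp [ 0.5922 -0.2268  0.1646] axes
 [[-0.123 -0.004  0.992]
 [-0.992  0.003 -0.123]
 [-0.002 -1.    -0.004]] q [ 0.1   0.67  0.41  1.55 -0.3   0.99  0.47] t 8.05
```

View pics/w2a.png

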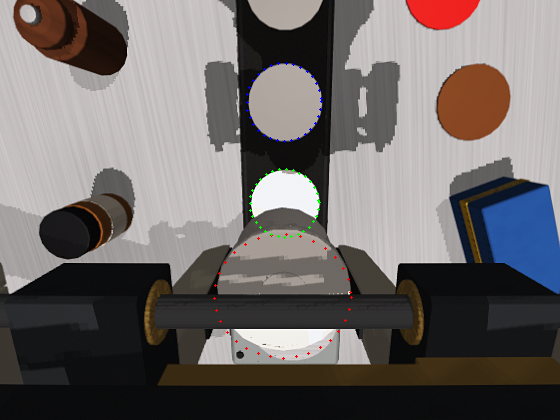

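The disc rings fit their discs at (285,102) and (285,203), and the tub sits centred and level in the jaws. I'll lower it.

```bash
python3 -m pendant '[0.001,0.03,0.0015,0,0,0,0,0.03,0,0,0,0,0,0.03,0,0,0,0,0,0.03,0,0,0,0,0,0.017,0,0,0,0,0,0.008,0,0,0,0,0,0.006,0,0,0,0,0,0,0,0,0,0,0,0,0,0,0,0]' 0
python3 to.py "[.593,-.2277,.012]"
```

```text
time_s: 9.22
tcp_pos: [0.5951, -0.2296, 0.0165]
tcp_rot: [-1.569, -0.0, -1.694]
contact_force: [0.7, 0.2, -2.2]
opening: 0.0569
[ 0.593  -0.2277  0.012 ] tool shift [-0.0016  0.0045 -0.0024]
tcp [ 0.5951 -0.2296  0.0165] axes
 [[-0.123  0.001  0.992]
 [-0.992 -0.001 -0.123]
 [ 0.    -1.     0.002]] q [ 0.15  0.85  0.33  1.65 -0.38  0.7   0.54] t 9.225
```

```bash
python3 -m pendant '[-0.0015,0.0015,-0.002,0,0,0,0,0.0015,0,0,0,0,0,0.001,0,0,0,0,0,0,0,0,0,0]' 0
python3 -m pendant '[0,0,0,0,0,0,0,0,0,0,0,0,0,0,0,0,0,0,0,0,0,0,0,0]' 1
python3 -m pendant '[0,-0.01,0,0,0,0,0,-0.03,0,0,0,0,0,-0.03,0,0,0,0,0,-0.03,0,0,0,0,0,-0.03,0,0,0,0,0,-0.03,0,0,0,0,0,-0.01,0,0,0,0,0,0,0,0,0,0]' 1
python3 to.py "[.4674,.0742,.18]" "[.4674,.0742,.0085]"
```

```text
time_s: 9.72
tcp_pos: [0.5927, -0.2272, 0.013]
tcp_rot: [-1.571, 0.001, -1.694]
contact_force: [-3.1, 1.3, 6.3]
opening: 0.057
time_s: 10.22
tcp_pos: [0.5928, -0.2276, 0.0115]
tcp_rot: [-1.571, -0.0, -1.694]
contact_force: [0.1, -0.1, 0.0]
opening: 0.091
time_s: 11.22
tcp_pos: [0.5929, -0.2276, 0.1821]
tcp_rot: [-1.57, -0.0, -1.694]
contact_force: [-0.5, -0.1, 1.1]
opening: 0.0932
[0.4674 0.0742 0.18  ] tool shift [-0.2841  0.0019 -0.1615]
[0.4674 0.0742 0.0085] tool shift [-0.2841  0.1734 -0.1617]
tcp [ 0.5929 -0.2276  0.1821] axes
 [[-0.123  0.001  0.992]
 [-0.992 -0.    -0.123]
 [ 0.    -1.     0.001]] q [ 0.09  0.65  0.42  1.53 -0.29  1.02  0.46] t 11.225
```

```bash
python3 -m pendant '[-0.0355,0,-0.0202,0,0,0,-0.0355,0,-0.0202,0,0,0,-0.0355,0,-0.0202,0,0,0,-0.0355,0,-0.0202,0,0,0,-0.0355,0,-0.0202,0,0,0,-0.0355,0,-0.0202,0,0,0,-0.0355,0,-0.0202,0,0,0,-0.0355,0,-0.0202,0,0,0,0,0,0,0,0,0,0,0,0,0,0,0]' 1
python3 - <<'E'
from h import *
c=ctrl.read_camera("top"); cv2.imwrite("pics/top2.png",c["img"][:,:,::-1])
E
python3 to.py "[.4674,.0742,.0085]"
```

```text
time_s: 12.48
tcp_pos: [0.467, 0.0734, 0.181]
tcp_rot: [-1.572, -0.001, -1.694]
contact_force: [0.1, -0.1, -0.1]
opening: 0.0933
[0.4674 0.0742 0.0085] tool shift [-0.0016  0.1727 -0.    ]
tcp [0.4673 0.0729 0.1812] axes
 [[-0.125 -0.001  0.992]
 [-0.992 -0.001 -0.125]
 [ 0.001 -1.    -0.   ]] q [-0.52  0.42  0.45  1.98 -0.25  0.8  -0.06] t 12.525
```

View pics/top2.png

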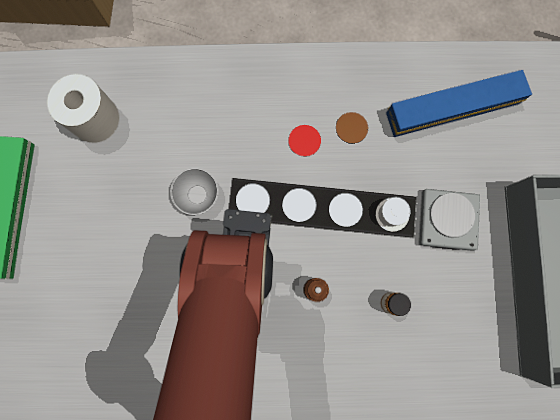

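The tub stands on the disc by the scale, at (397,211), and the bowl has not moved. Next is the shaker.

```bash
python3 -m pendant '[-0.001,0.03,0,0,0,0,0,0.03,0,0,0,0,0,0.03,0,0,0,0,0,0.03,0,0,0,0,0,0.03,0,0,0,0,0,0.015,0,0,0,0,0,0.007,0,0,0,0,0,0,0,0,0,0]' 1
python3 -m pendant '[0,0,0,0,0,0,0,0,0,0,0,0,0,0,0,0,0,0,0,0,0,0,0,0,0,0,0,0,0,0,0,0,0,0,0,0,0,0,0,0,0,0,0,0,0,0,0,0]' 0
python3 -m pendant '[0,-0.01,0,0,0,0,0,-0.02,0,0,0,0,0,-0.03,0,0,0,0,0,-0.03,0,0,0,0,0,-0.03,0,0,0,0,0,-0.03,0,0,0,0,0,-0.01,0,0,0,0,0,0,0,0,0,0]' 0
python3 to.py "[.6048,-.1286,.165]"
```

```text
time_s: 13.52
tcp_pos: [0.4676, 0.0742, 0.0094]
tcp_rot: [-1.571, -0.001, -1.695]
contact_force: [-0.2, -0.2, 0.2]
opening: 0.093
time_s: 14.52
tcp_pos: [0.4675, 0.0753, 0.0098]
tcp_rot: [-1.57, 0.0, -1.694]
contact_force: [-0.6, -0.3, 3.4]
opening: 0.0557
time_s: 15.52
tcp_pos: [0.467, 0.0753, 0.1696]
tcp_rot: [-1.571, 0.0, -1.694]
contact_force: [0.3, -0.1, -2.1]
opening: 0.0561
[ 0.6048 -0.1286  0.165 ] tool shift [0.1854 0.0046 0.1617]
tcp [0.467  0.0753 0.1696] axes
 [[-0.122 -0.     0.992]
 [-0.992  0.    -0.122]
 [-0.    -1.    -0.   ]] q [-0.53  0.44  0.45  1.99 -0.27  0.77 -0.04] t 15.525
```

```bash
python3 -m pendant '[0.0309,0,0.027,0,0,0,0.0309,0,0.027,0,0,0,0.0309,0,0.027,0,0,0,0.0309,0,0.027,0,0,0,0.0309,0,0.027,0,0,0,0.0309,0,0.027,0,0,0,0,0,0,0,0,0,0,0,0,0,0,0,0,0,0,0,0,0]' 0
python3 to.py "[.6048,-.1286,.0155]"
```

```text
time_s: 16.65
tcp_pos: [0.6047, -0.1268, 0.1688]
tcp_rot: [-1.573, 0.001, -1.692]
contact_force: [0.3, -0.4, -3.0]
opening: 0.0556
[ 0.6048 -0.1286  0.0155] tool shift [0.002  0.1533 0.0007]
tcp [ 0.6047 -0.1268  0.1688] axes
 [[-0.121 -0.002  0.993]
 [-0.993  0.002 -0.121]
 [-0.001 -1.    -0.002]] q [-0.08  0.64  0.42  1.59 -0.3   0.97  0.32] t 16.65
```

```bash
python3 -m pendant '[0.001,0.03,0,0,0,0,0,0.03,0,0,0,0,0,0.03,0,0,0,0,0,0.03,0,0,0,0,0,0.017,0,0,0,0,0,0.008,0,0,0,0,0,0.005,0,0,0,0,0,0.001,0,0,0,0,0,0,0,0,0,0,0,0,0,0,0,0]' 0
python3 to.py "[.6048,-.1286,.0155]"
```

```text
time_s: 17.9
tcp_pos: [0.6056, -0.1298, 0.0192]
tcp_rot: [-1.57, -0.0, -1.694]
contact_force: [0.1, -0.4, -2.2]
opening: 0.0561
[ 0.6048 -0.1286  0.0155] tool shift [-0.0011  0.0037 -0.001 ]
tcp [ 0.6056 -0.1298  0.0192] axes
 [[-0.123  0.001  0.992]
 [-0.992 -0.    -0.123]
 [ 0.    -1.     0.001]] q [-0.02  0.83  0.33  1.7  -0.4   0.67  0.4 ] t 17.9
```

```bash
python3 -m pendant '[-0.001,0.0015,-0.001,0,0,0,0,0.0015,0,0,0,0,0,0.001,0,0,0,0,0,0,0,0,0,0]' 0
python3 -m pendant '[0,0,0,0,0,0,0,0,0,0,0,0,0,0,0,0,0,0,0,0,0,0,0,0]' 1
python3 -m pendant '[0,-0.01,0,0,0,0,0,-0.03,0,0,0,0,0,-0.03,0,0,0,0,0,-0.03,0,0,0,0,0,-0.03,0,0,0,0,0,-0.03,0,0,0,0,0,-0.01,0,0,0,0,0,0,0,0,0,0]' 1
python3 to.py "[.407,-.2164,.185]"
```

```text
time_s: 18.4
tcp_pos: [0.6044, -0.1283, 0.0159]
tcp_rot: [-1.571, 0.001, -1.694]
contact_force: [-2.8, 1.5, 6.2]
opening: 0.0554
time_s: 18.9
tcp_pos: [0.6044, -0.1286, 0.0145]
tcp_rot: [-1.571, -0.0, -1.694]
contact_force: [-0.3, -1.1, -0.1]
opening: 0.0902
time_s: 19.9
tcp_pos: [0.6045, -0.1286, 0.1851]
tcp_rot: [-1.57, 0.0, -1.694]
contact_force: [-0.5, 0.3, -0.7]
opening: 0.0925
[ 0.407  -0.2164  0.185 ] tool shift [ 1.114e-01 -1.000e-04 -1.852e-01]
tcp [ 0.6045 -0.1286  0.1851] axes
 [[-0.123  0.001  0.992]
 [-0.992 -0.    -0.123]
 [-0.    -1.     0.001]] q [-0.08  0.63  0.44  1.58 -0.3   1.    0.32] t 19.9
```

```bash
python3 -m pendant '[0.0186,0,-0.0309,0,0,0,0.0186,0,-0.0309,0,0,0,0.0186,0,-0.0309,0,0,0,0.0186,0,-0.0309,0,0,0,0.0186,0,-0.0309,0,0,0,0.0186,0,-0.0309,0,0,0,0,0,0,0,0,0,0,0,0,0,0,0]' 1
python3 to.py "[.407,-.2164,.016]"
python3 - <<'E'
from h import *
c,K=wrist("w3"); im=cv2.imread("pics/w3.png")
def ring(ctr,r,col):
    for q in proj(c,K,[[ctr[0]+r*np.cos(a),ctr[1]+r*np.sin(a),ctr[2]] for a in np.arange(0,6.28,.2)]): cv2.circle(im,tuple(int(v) for v in q),1,col,-1)
ring((.407,-.2164,.078),.022,(0,0,255)); ring((.4376,-.0584,.064),.024,(0,255,0)); ring((.407,-.2164,0),.023,(0,0,255)); ring((.6048,-.1286,.056),.028,(255,0,0));ring((.593,-.2277,.056),.029,(255,0,0))
cv2.imwrite("pics/w3a.png",im)
E
```

```text
time_s: 20.9
tcp_pos: [0.4072, -0.2159, 0.184]
tcp_rot: [-1.572, 0.001, -1.693]
contact_force: [0.1, 0.3, -0.1]
opening: 0.0929
[ 0.407  -0.2164  0.016 ] tool shift [ 0.0006  0.168  -0.    ]
tcp [ 0.4072 -0.2159  0.184 ] axes
 [[-0.122 -0.001  0.993]
 [-0.993  0.001 -0.122]
 [-0.001 -1.    -0.001]] q [ 0.11  0.4   0.46  2.   -0.25  0.79  0.59] t 20.9
```

View pics/w3a.png

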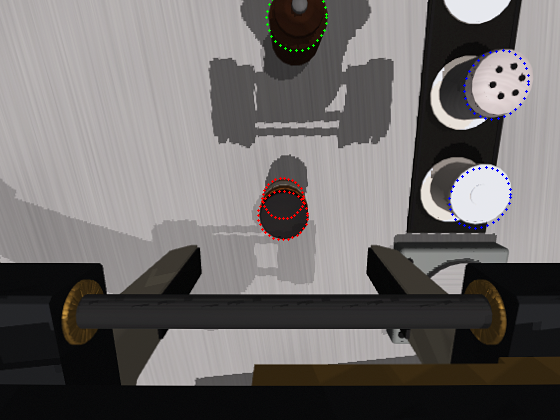

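The rings fit the jar at (283,215) and the mill at (297,17). The tub (481,194) and the shaker (498,84) stand where they were placed. Next is the jar.

```bash
python3 -m pendant '[0.0005,0.03,0,0,0,0,0,0.03,0,0,0,0,0,0.03,0,0,0,0,0,0.03,0,0,0,0,0,0.03,0,0,0,0,0,0.012,0,0,0,0,0,0.006,0,0,0,0,0,0,0,0,0,0]' 1
python3 -m pendant '[0,0,0,0,0,0,0,0,0,0,0,0,0,0,0,0,0,0,0,0,0,0,0,0,0,0,0,0,0,0,0,0,0,0,0,0,0,0,0,0,0,0,0,0,0,0,0,0]' 0
python3 to.py
python3 -m pendant '[0,-0.01,0,0,0,0,0,-0.02,0,0,0,0,0,-0.03,0,0,0,0,0,-0.03,0,0,0,0,0,-0.03,0,0,0,0,0,-0.03,0,0,0,0,0,-0.01,0,0,0,0,0,0,0,0,0,0]' 0
python3 to.py "[.6168,-.0293,.175]"
```

```text
time_s: 21.95
tcp_pos: [0.4072, -0.2171, 0.0169]
tcp_rot: [-1.57, -0.0, -1.693]
contact_force: [-0.7, 0.1, -0.7]
opening: 0.0933
time_s: 22.95
tcp_pos: [0.4067, -0.2171, 0.0167]
tcp_rot: [-1.571, -0.0, -1.694]
contact_force: [0.1, 0.6, 0.6]
opening: 0.0455
tcp [ 0.4067 -0.2171  0.0167] axes
 [[-0.123  0.     0.992]
 [-0.992 -0.    -0.123]
 [ 0.    -1.     0.   ]] q [ 0.28  0.68  0.25  2.15 -0.46  0.36  0.78] t 22.95
time_s: 23.95
tcp_pos: [0.4065, -0.2168, 0.1767]
tcp_rot: [-1.571, 0.0, -1.693]
contact_force: [0.3, 0.3, -3.7]
opening: 0.0454
[ 0.6168 -0.0293  0.175 ] tool shift [-0.2118  0.0018  0.1858]
tcp [ 0.4065 -0.2168  0.1767] axes
 [[-0.122  0.     0.992]
 [-0.992  0.    -0.122]
 [-0.    -1.     0.   ]] q [ 0.1   0.41  0.48  2.01 -0.27  0.77  0.61] t 23.95
```

```bash
python3 -m pendant '[-0.0303,0,0.0266,0,0,0,-0.0303,0,0.0266,0,0,0,-0.0303,0,0.0266,0,0,0,-0.0303,0,0.0266,0,0,0,-0.0303,0,0.0266,0,0,0,-0.0303,0,0.0266,0,0,0,-0.03,0,0.0266,0,0,0,0,0,0,0,0,0,0,0,0,0,0,0,0,0,0,0,0,0]' 0
python3 to.py "[.6168,-.0293,.0225]"
```

```text
time_s: 25.2
tcp_pos: [0.6162, -0.0313, 0.176]
tcp_rot: [-1.573, -0.001, -1.696]
contact_force: [-0.2, -0.6, -2.6]
opening: 0.0456
[ 0.6168 -0.0293  0.0225] tool shift [-0.0023  0.1535  0.0007]
tcp [ 0.6162 -0.0313  0.176 ] axes
 [[-0.125 -0.002  0.992]
 [-0.992 -0.001 -0.125]
 [ 0.001 -1.    -0.002]] q [-0.25  0.64  0.45  1.59 -0.32  0.99  0.17] t 25.2
```

```bash
python3 -m pendant '[-0.001,0.03,0,0,0,0,0,0.03,0,0,0,0,0,0.03,0,0,0,0,0,0.03,0,0,0,0,0,0.017,0,0,0,0,0,0.008,0,0,0,0,0,0.005,0,0,0,0,0,0.001,0,0,0,0,0,0,0,0,0,0,0,0,0,0,0,0]' 0
python3 to.py "[.6168,-.0293,.0225]"
```

```text
time_s: 26.45
tcp_pos: [0.618, -0.0287, 0.0262]
tcp_rot: [-1.57, 0.0, -1.694]
contact_force: [-0.1, -0.1, -2.7]
opening: 0.0458
[ 0.6168 -0.0293  0.0225] tool shift [ 0.0007  0.0037 -0.0011]
tcp [ 0.618  -0.0287  0.0262] axes
 [[-0.123  0.001  0.992]
 [-0.992 -0.    -0.123]
 [-0.    -1.     0.001]] q [-0.2   0.82  0.36  1.7  -0.41  0.69  0.25] t 26.45
```

```bash
python3 -m pendant '[0.001,0.0015,-0.001,0,0,0,0,0.0015,0,0,0,0,0,0.001,0,0,0,0,0,0,0,0,0,0]' 0
python3 -m pendant '[0,0,0,0,0,0,0,0,0,0,0,0,0,0,0,0,0,0,0,0,0,0,0,0]' 1
python3 -m pendant '[0,-0.01,0,0,0,0,0,-0.03,0,0,0,0,0,-0.03,0,0,0,0,0,-0.03,0,0,0,0,0,-0.03,0,0,0,0,0,-0.03,0,0,0,0,0,-0.01,0,0,0,0,0,0,0,0,0,0]' 1
python3 to.py "[.4376,-.0584,.19]"
```

```text
time_s: 26.95
tcp_pos: [0.6163, -0.0298, 0.0228]
tcp_rot: [-1.571, 0.0, -1.694]
contact_force: [-1.5, 1.1, 5.7]
opening: 0.0456
time_s: 27.45
tcp_pos: [0.6165, -0.0296, 0.0215]
tcp_rot: [-1.571, -0.0, -1.694]
contact_force: [-0.8, 0.1, -0.2]
opening: 0.0811
time_s: 28.45
tcp_pos: [0.6165, -0.0296, 0.192]
tcp_rot: [-1.57, 0.0, -1.694]
contact_force: [0.4, -0.2, -1.1]
opening: 0.093
[ 0.4376 -0.0584  0.19  ] tool shift [ 0.0505  0.0019 -0.174 ]
tcp [ 0.6165 -0.0296  0.192 ] axes
 [[-0.123  0.001  0.992]
 [-0.992  0.    -0.123]
 [-0.    -1.     0.001]] q [-0.26  0.62  0.46  1.57 -0.31  1.02  0.17] t 28.45
```

```bash
python3 -m pendant '[0.0084,0,-0.029,0,0,0,0.0084,0,-0.029,0,0,0,0.0084,0,-0.029,0,0,0,0.0084,0,-0.029,0,0,0,0.0084,0,-0.029,0,0,0,0.0084,0,-0.029,0,0,0,0,0,0,0,0,0,0,0,0,0,0,0]' 1
python3 to.py "[.4376,-.0584,.0215]"
```

```text
time_s: 29.45
tcp_pos: [0.4383, -0.058, 0.1913]
tcp_rot: [-1.571, -0.0, -1.693]
contact_force: [0.1, -1.0, 0.0]
opening: 0.0932
[ 0.4376 -0.0584  0.0215] tool shift [ 0.0005  0.1698 -0.0007]
tcp [ 0.4383 -0.058   0.1913] axes
 [[-0.122  0.     0.993]
 [-0.993 -0.    -0.122]
 [ 0.    -1.     0.   ]] q [-0.29  0.36  0.5   2.04 -0.24  0.79  0.23] t 29.45
```

```bash
python3 -m pendant '[0.0005,0.03,-0.0005,0,0,0,0,0.03,0,0,0,0,0,0.03,0,0,0,0,0,0.03,0,0,0,0,0,0.03,0,0,0,0,0,0.013,0,0,0,0,0,0.007,0,0,0,0,0,0,0,0,0,0]' 1
python3 -m pendant '[0,0,0,0,0,0,0,0,0,0,0,0,0,0,0,0,0,0,0,0,0,0,0,0,0,0,0,0,0,0,0,0,0,0,0,0,0,0,0,0,0,0,0,0,0,0,0,0]' 0
python3 -m pendant '[0,-0.01,0,0,0,0,0,-0.02,0,0,0,0,0,-0.03,0,0,0,0,0,-0.03,0,0,0,0,0,-0.03,0,0,0,0,0,-0.03,0,0,0,0,0,-0.01,0,0,0,0,0,0,0,0,0,0]' 0
python3 to.py "[.6286,.0698,.175]"
```

```text
time_s: 30.45
tcp_pos: [0.4375, -0.0587, 0.0217]
tcp_rot: [-1.57, -0.0, -1.694]
contact_force: [-0.3, -0.1, 0.3]
opening: 0.0928
time_s: 31.45
tcp_pos: [0.4373, -0.0587, 0.0218]
tcp_rot: [-1.57, -0.0, -1.694]
contact_force: [0.6, -0.2, 1.6]
opening: 0.0472
time_s: 32.45
tcp_pos: [0.4366, -0.0585, 0.1816]
tcp_rot: [-1.571, 0.0, -1.693]
contact_force: [-0.6, 1.2, -2.3]
opening: 0.0475
[0.6286 0.0698 0.175 ] tool shift [-0.1508  0.0067  0.1748]
tcp [ 0.4366 -0.0585  0.1816] axes
 [[-0.122 -0.     0.992]
 [-0.992  0.    -0.122]
 [-0.    -1.    -0.   ]] q [-0.29  0.38  0.51  2.06 -0.27  0.77  0.26] t 32.45
```

Next, carry the mill to the disc beside the bowl, aiming for TCP z of 0.0278.

```bash
python3 -m pendant '[-0.0251,0,0.0291,0,0,0,-0.0251,0,0.0291,0,0,0,-0.0251,0,0.0291,0,0,0,-0.0251,0,0.0291,0,0,0,-0.0251,0,0.0291,0,0,0,-0.025,0,0.0291,0,0,0,0,0,0,0,0,0,0,0,0,0,0,0,0,0,0,0,0,0]' 0
python3 to.py "[.6286,.0698,.0275]"
python3 -m pendant '[-0.001,0.03,0,0,0,0,0,0.03,0,0,0,0,0,0.03,0,0,0,0,0,0.03,0,0,0,0,0,0.017,0,0,0,0,0,0.008,0,0,0,0,0,0.005,0,0,0,0,0,0.001,0,0,0,0,0,0,0,0,0,0,0,0,0,0,0,0]' 0
python3 to.py "[.6286,.0698,.0275]"
```

```text
time_s: 33.58
tcp_pos: [0.6276, 0.0679, 0.181]
tcp_rot: [-1.573, -0.001, -1.696]
contact_force: [0.1, 0.0, -2.5]
opening: 0.0476
[0.6286 0.0698 0.0275] tool shift [-0.0022  0.1535  0.0011]
tcp [0.6276 0.0679 0.181 ] axes
 [[-0.125 -0.002  0.992]
 [-0.992 -0.001 -0.125]
 [ 0.001 -1.    -0.002]] q [-0.42  0.66  0.48  1.54 -0.33  1.03  0.02] t 33.575
time_s: 34.83
tcp_pos: [0.6293, 0.0702, 0.0312]
tcp_rot: [-1.57, 0.0, -1.694]
contact_force: [-0.8, -0.2, -3.0]
opening: 0.0475
[0.6286 0.0698 0.0275] tool shift [ 0.0005  0.0037 -0.0006]
tcp [0.6293 0.0702 0.0312] axes
 [[-0.123  0.001  0.992]
 [-0.992  0.    -0.123]
 [-0.    -1.     0.001]] q [-0.37  0.84  0.38  1.66 -0.43  0.73  0.1 ] t 34.825
```

Set the mill down, lift, then back away clear of the row for the final look.

```bash
python3 -m pendant '[0.0005,0.0015,-0.0005,0,0,0,0,0.0015,0,0,0,0,0,0.001,0,0,0,0,0,0,0,0,0,0]' 0
python3 -m pendant '[0,0,0,0,0,0,0,0,0,0,0,0,0,0,0,0,0,0,0,0,0,0,0,0]' 1
python3 -m pendant '[0,-0.01,0,0,0,0,0,-0.03,0,0,0,0,0,-0.03,0,0,0,0,0,-0.03,0,0,0,0,0,-0.03,0,0,0,0,0,-0.03,0,0,0,0,0,-0.01,0,0,0,0,-0.03,0,-0.03,0,0,0,-0.03,0,-0.03,0,0,0,-0.03,0,-0.03,0,0,0,-0.03,0,-0.03,0,0,0,-0.03,0,-0.03,0,0,0,-0.03,0,-0.03,0,0,0,-0.03,0,0,0,0,0,-0.03,0,0,0,0,0,0,0,0,0,0,0,0,0,0,0,0,0]' 1
python3 - <<'E'
from h import *
c,K=cam("top"); im=c["img"][:,:,::-1].copy()
D=[(.6286,.0698),(.6168,-.0293),(.6048,-.1286),(.593,-.2277)]
im=cv2.resize(im[140:260,150:490],None,fx=2.3,fy=2.3,interpolation=cv2.INTER_CUBIC)
for d,h,r in zip(D,(.07,.084,.056,.056),(.024,.022,.028,.029)):
    for a in np.arange(0,6.28,.25):
        q=(proj(c,K,[[d[0]+r*np.cos(a),d[1]+r*np.sin(a),h]])[0]-[150,140]+.5)*2.3; cv2.circle(im,tuple(int(v) for v in q),1,(0,0,255),-1)
cv2.imwrite("pics/top3.png",im)
c=ctrl.read_camera("scene"); cv2.imwrite("pics/scene3.png",c["img"][:,:,::-1])
E
```

```text
time_s: 35.33
tcp_pos: [0.6283, 0.0697, 0.0278]
tcp_rot: [-1.571, 0.0, -1.694]
contact_force: [-2.5, -1.4, 5.0]
opening: 0.0475
time_s: 35.83
tcp_pos: [0.6284, 0.0698, 0.0265]
tcp_rot: [-1.571, -0.0, -1.694]
contact_force: [0.0, 0.0, 0.6]
opening: 0.0832
time_s: 37.95
tcp_pos: [0.479, 0.3283, 0.1962]
tcp_rot: [-1.571, -0.002, -1.695]
contact_force: [-0.4, -1.1, 0.4]
opening: 0.0929
```

View pics/top3.png

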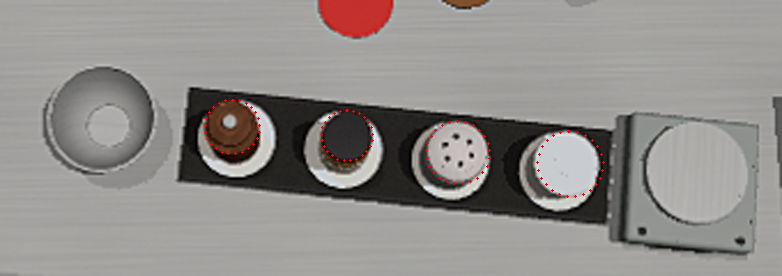

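View pics/scene3.png

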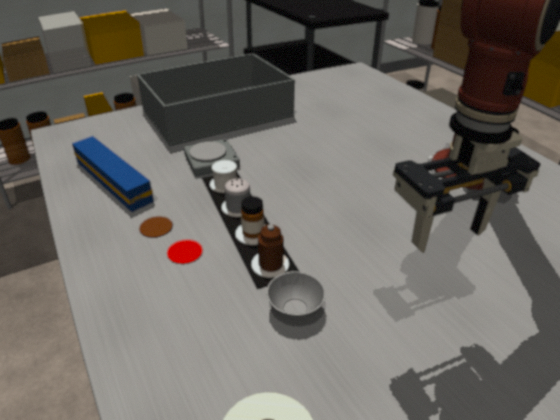

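The top crop shows the mill (232,127), jar (346,135), shaker (458,152) and tub (568,163), all inside the expected rings. In the scene view all four stand upright, the bowl has not moved and the arm is clear of everything.

```bash
python3 -c "
from cell import ctrl
print(ctrl.sign_off())"
```

```text
the job is handed in; nothing more can be done
None
```

The seasoning line is set up and handed in: counted from the scale, the tub, shaker, jar and mill each stand on their own disc. The sign-off itself reports no verdict.

- **Placement:** In the last top and scene pictures all four containers are upright. Their tops match the outlines expected for disc-centred containers to within a few millimetres, against the 15 mm allowed.
- **Bowl and robot:** The bowl is where it started, and the arm stands well clear of everything.
- **Time and forces:** The arm finished at about 38 s of the 112 s allowed. The wrist force readings between moves stayed below about 8 N.
- **Oddity:** The pads closed to about 57 mm on the tub, so they gripped its 58 mm lid instead of the 54 mm side. It still carried and set down properly.

No check failed or disagreed.

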